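Empty the sample caddy into the reject hopper

TASK

Take the blue caddy by its handle and tip it over the yellow hopper so that all four samples slide out and come to lie inside the hopper, without knocking the caddy hard against it. Then lower the empty caddy gently, upright, into the grey dock, press it down with moderate force until the dock's stiff plate is fully home against its stop, and let go; leave everything else on the bench where it is.

Things in the scene. Friction and masses are not known exactly. Their poses are not given: they have to be found in the camera images.
- caddy: Blue plastic sample caddy: open tray 200 long (x) x 130 wide (y), walls 45 high, 5 thick, floor 5 thick, about 300 g empty, standing level on the bench at the start. Origin: middle of its underside, z up. The pouring end is its -x end (white ramp, see spout). Leaning handle in the middle, see grip. A 6 thick, 40 high partition along x leaves two lanes for the samples.
- spout (a point): Middle of the caddy's white pouring lip, at caddy (-100, 0, 16) mm, axes as the caddy's. Instead of an end wall, a ramp rises at 20 degrees over the last 38 mm to this lip, 16 above the underside. The contents slide out over it only when the caddy is tipped steeply (some 60 degrees or more), this end down.
- grip (a point): On the caddy's handle, 4 mm above the middle of its black-faced slab, at caddy (22, 0, 118) mm; axes as the caddy's. The slab is flat, 12 thick, 60 wide along the caddy's y, 44 high along its slope, and leans 35 degrees from upright, its top towards the caddy's closed +x end. Its flat faces look (-0.82, 0, 0.57) and (0.82, 0, -0.57). Top edge 136 above the underside.
- hopper: Fixed yellow square reject hopper with a black rim, 220 x 220 outside (232 at the rim), 145 high, walls 8 thick, open on top; steel floor inside sloping from 14 to 34 above the bench. Origin: middle of its underside; sides along x and y.
- dock: Fixed grey dock, the caddy's parking nest, 238 (x) x 168 (y) outside. A raised edge, 26 high with orange sloping lead-in strips up to 35, encloses a recess 205 x 135. Origin: middle of its underside; long side along x. In the recess lies a stiff steel plate (see joint plate). The caddy fits in either way round.
- plate_top (a point): Middle of the top face of the dock's steel plate, 200 x 130: the caddy stands on it. 22 above the bench when up, 10 when fully home.
- plate (a joint): How far the dock's steel plate has been pressed down: 0 up, 0.012 m fully home at its hard stop. It moves stiffly (about 10 N, more than the empty caddy's weight) and stays where it is left.
- core_red: Terracotta-red resin-cast core sample, cylinder 42 diameter x 65 long, about 100 g. Its origin is the middle of its underside as first laid, its x axis runs along its length. It starts lying in the caddy.
- core_red_mid (a point): The middle of core_red.
- core_grey: Grey resin-cast core sample, cylinder 42 diameter x 65 long, about 100 g. Its origin is the middle of its underside as first laid, its x axis runs along its length. It starts lying in the caddy.
- core_grey_mid (a point): The middle of core_grey.
- billet_pale: Pale resin-cast sample block, 68 x 46 x 34 high, about 120 g. Its origin is the middle of its underside as first laid, its x axis runs along its length. It starts lying in the caddy.
- billet_pale_mid (a point): The middle of billet_pale.
- billet_dark: Dark grey resin-cast sample block, 68 x 46 x 34 high, about 120 g. Its origin is the middle of its underside as first laid, its x axis runs along its length. It starts lying in the caddy.
- billet_dark_mid (a point): The middle of billet_dark.
- wash_bottle: Clear plastic bottle with red cap, 60 diameter, 150 high, bystander. Origin: middle of its underside.
- slide_box: Wooden slide box, 100 x 70 x 32 high, bystander. Origin: middle of its underside.
- oil_jar: Amber jar, 56 diameter, 70 high, bystander. Origin: middle of its underside.
Things that resemble listed ones, but are neither listed nor needed, are in the scene too. Leave any green look-alike of the core_grey alone.

How it is judged:
On the way, in this order (a step that is already met when the one before it is completed fails the run):
1. the caddy is tipped, pouring end down, over the hopper (angle between caddy's own z axis and vertical above 0.6 rad and horizontal distance between spout and hopper below 0.14 m and height (world z) of spout above 0.1 m).
2. all four samples lie in the hopper (x of core_red_mid in the frame of hopper between -0.106 and 0.106 m and y of core_red_mid in the frame of hopper between -0.106 and 0.106 m and z of core_red_mid in the frame of hopper between 0 and 0.13 m and x of core_grey_mid in the frame of hopper between -0.106 and 0.106 m and y of core_grey_mid in the frame of hopper between -0.106 and 0.106 m and z of core_grey_mid in the frame of hopper between 0 and 0.13 m and x of billet_pale_mid in the frame of hopper between -0.106 and 0.106 m and y of billet_pale_mid in the frame of hopper between -0.106 and 0.106 m and z of billet_pale_mid in the frame of hopper between 0 and 0.13 m and x of billet_dark_mid in the frame of hopper between -0.106 and 0.106 m and y of billet_dark_mid in the frame of hopper between -0.106 and 0.106 m and z of billet_dark_mid in the frame of hopper between 0 and 0.13 m), for 0.2 s.
3. the empty caddy sits flat in the dock, its plate pressed fully home (z of caddy in the frame of dock between 0.005 and 0.013 m and value of joint plate above 0.0102 m and horizontal distance between caddy and dock below 0.008 m and angle between caddy's own z axis and vertical below 0.04 rad and angle between the x axis of caddy and the x axis of dock, either way round below 0.06 rad), for 0.2 s.
At the end, for the whole second after the job is handed in: All four samples at rest within the hopper's walls, their middles 15 mm or more below its rim; the caddy at rest upright in the dock, underside under 13 mm above the bench, plate pressed in over 10.2 of its 12 mm, centred within 8 mm, tilted under 0.04 rad, long sides aligned within 0.06 rad (all of step 2 and all of step 3 and linear speed of each of core_red, core_grey, billet_pale, billet_dark, caddy below 0.02 m/s); the robot touches nothing.
It fails at once if a bystander was moved by more than 25 mm (distance of any of wash_bottle, slide_box, oil_jar from where it was at the start of the episode above 0.025 m).
It fails at once if the caddy was dropped or slammed into the dock (over 60 N) (contact force between caddy and dock above 60 N).
It fails at once if the caddy was knocked hard against the hopper (over 60 N) (contact force between caddy and hopper above 60 N).
It also fails if it takes over 64 s, if anything falls off the work surface, if the arm or the gripper's body presses on something with over 40 N, if the wrist force passes 120 N, or if a joint passes its speed limit or range.

ROBOT

A 6-joint arm with a two-finger parallel gripper is mounted at the origin on the work surface. World frame = base frame: x ahead of the robot, y to its left, z up, the work surface at z = 0. Lengths are in m, angles in rad, forces in N, time in s.
With the tool pointing down it reaches from about 0.375 to 0.975 m from the base axis. Payload 3.8 kg.
Tool frame: the origin (TCP) lies where the fingers leave the gripper's body, on its centre line; the fingertips stand 73 mm ahead of it and the grasp point (between the pads) lies 54 mm ahead of it; z points along the fingers, y is the line along which they close (so a half turn about z gives the same grasp; the last joint's range is limited). The gripper opens to 85 mm and grips with 20 to 120 N. Pads are 22 mm wide; open, the fingers measure 114 mm over their backs; the gripper's body (76 mm by 85 mm) begins 54 mm behind the grasp point. The pads swing forward as they close: fully open they stand 13 mm farther back than shut.
Start: joints at [-1.377, 0.264, 1.604, -0, 1.274, -0.037], TCP at [0.154, -0.657, 0.304] pointing down, gripper open.
Joint ranges: [-2.63, 2.63], [-0.94, 2.18], [0.31, 2.57], [-1.31, 4.45], [0, 2.66], [-2.55, 2.55]. Speed limits (rad/s): [2.57, 2.57, 3.14, 3.14, 3.14, 3.14].

INTERFACE

Orientations are given as a rotation vector (axis times angle).
In Python, from workcell import read_state, viewer, bot gives the robot as it stands.
- The arm moves only by the tool jog_arm, never from a script. Its argument "increments" is a list that holds one entry, the list of rows, each a list of 7 numbers: the shift along the tool's x, y, z in units of 30 mm (1.0 is 30 mm), then the turn, a rotation vector about the tool's x, y, z in units of 6 degrees (1.0 is 6 degrees), then the opening, from -1 (shut) to 1 (fully open). A call has exactly 5 rows; each row shifts and turns the commanded pose from where the row before left it, along the tool's axes as they then stand; what a row does not reach is not made up. A row lasts 1/12 s, in which the tool goes at most 41.7 mm and 7.16 degrees, less where a joint would pass 70% of its speed; a pose out of reach is approached as far as the arm can. A call is refused whole if a number of a shift passes 1 or a number of a turn 1, either way. A call with a gripper value outside its range is refused whole. The fingers move at their own pace and stop on an object; "force" is the grip in N (left out, the last holds). Time passes only in rows, so rows that do not move let the fingers close, or fill a call up. It gives the time, the measured TCP pose, the force, the opening and the grip force at its end, in the units of the state.
- read_state(): the state, without advancing time (a new reading comes with each control period).
- viewer.read_camera(name): name is "scene" or "top"; returns (picture, depth): 480x640x3 uint8, blue, green, red; 480x640 float32, m along the optical axis (not along the pixel's ray), 0 where there is no reading.
- viewer.camera_params(name): a dict with "fx", "fy", "cx", "cy" (pixels), "k1" (the pictures are not rectified: a ray, as slopes to the right and down, at radius r is drawn at 1 + k1 r^2 times it, then the intrinsics apply), "R" (3x3) and "t" (3): a world point X has camera coordinates R X + t. Camera axes: x right, y down, z forward; pixel columns grow to the right and rows downward; lengths in m; the calibration is good to about 2 mm. A picture is of the moment at which its call begins. camera_params takes no time and is no camera call.
- bot.finish_job(): hands the job in; it is judged then, once.
The state is a dict: "time": time; "q": joint angles; "joint_vel": joint speeds; "joint_torque": joint torques, N m; "tool_pos": TCP position; "tcp_rot": TCP orientation; "wrist_force": force on the tool from outside, world axes, zero at the start; "torque": the same for the moment, N m; "width": opening from 0.0 (shut) to 1.0 (fully open); "grip_force": force on a finger pad.
Only numpy, scipy, OpenCV 4.12 (cv2) and the standard library are available. Lean on these libraries where they do the work, as an engineer would, in place of code of your own. Each camera call takes 0.05 s, during which the arm holds its last target. There are 200 camera calls.

## Working session

There is one attempt and no reset: what is moved stays moved. The work goes in short steps, Python scripts to look and compute and a tool call to move; the robot and the scene stay as the last step left them, time stands still between calls to the robot, and variables do not carry over. Pictures are saved under pics/ and viewed, at most 10 in all, crops included, and the job is handed in when it is done.

Besides the shell and the picture viewer there is one more tool, called after "Emit:" as name(argument=value, ...) on one line, values as JSON. jog_arm: Moves the arm, as the interface text tells. Its arguments: {"type":"object","properties":{"increments":{"type":"array","items":{"type":"array","items":{"type":"array","items":{"type":"number"}}}},"force":{"type":"number"}},"required":["increments"]}

```bash
mkdir -p pics; cat > h.py <<'E'
import numpy as np,cv2
from workcell import read_state,viewer,bot
from scipy.spatial.transform import Rotation as Ro
def ray(name,u,v):
    p=viewer.camera_params(name);x=(u-p['cx'])/p['fx'];y=(v-p['cy'])/p['fy']
    a,b=x,y
    for _ in range(20):
        s=1+p['k1']*(a*a+b*b);a,b=x/s,y/s
    R=np.array(p['R']);t=np.array(p['t'])
    return -R.T@t,R.T@np.array([a,b,1.])
def atz(name,u,v,z):
    c,d=ray(name,u,v);return c+d*(z-c[2])/d[2]
def dep(name,u,v,D):
    c,d=ray(name,u,v);return c+d*D[int(v),int(u)]
def tri(n1,p1,n2,p2):
    c,d=ray(n1,*p1);e,f=ray(n2,*p2)
    s=np.linalg.lstsq(np.c_[d,-f],e-c,rcond=None)[0]
    A,B=c+d*s[0],e+f*s[1];return (A+B)/2,np.linalg.norm(A-B)
def cam(name,tag):
    im,D=viewer.read_camera(name);cv2.imwrite(f'pics/{tag}.png',im);np.save(f'pics/{tag}.npy',D);return im,D
E
python3 - <<'E'
from h import *
for n in('scene','top'):
    im,D=cam(n,n+'0');p=viewer.camera_params(n);print(n,p['fx'],p['k1'],-np.array(p['R']).T@p['t'],(D>0).mean())
    print(np.round(p['R'],2).tolist())
print(read_state())
E
```

```text
scene 581.0531348210277 -0.12367512392083646 [ 0.85179951 -0.58662324  1.1005615 ] 0.9960091145833333
[[0.88, 0.48, -0.0], [0.41, -0.74, -0.54], [-0.26, 0.47, -0.84]]
top 504.8673916476346 0.00767323822109737 [ 0.41106578 -0.04001955  1.30500702] 0.9962825520833334
[[0.01, -1.0, 0.01], [-0.99, -0.02, -0.1], [0.1, -0.0, -0.99]]
{'time': 0.1, 'q': array([-1.37687445e+00,  2.64681767e-01,  1.60526804e+00,  1.71631628e-05,
        1.27371714e+00, -3.68891369e-02]), 'joint_vel': array([-0.00106791, -0.00310973, -0.00378234, -0.00095881,  0.00016966,
        0.00077692]), 'joint_torque': array([ 5.76954335e-04, -5.16707754e+01, -3.68590128e+01, -2.44766204e-05,
        6.29110989e-03, -9.81493606e-07]), 'tool_pos': array([ 0.15432532, -0.65657707,  0.30266719]), 'tcp_rot': array([-3.11864079e+00, -3.61506711e-01,  2.29724355e-04]), 'wrist_force': array([0.48270692, 0.06798121, 0.57141906]), 'torque': array([-0.01126694,  0.04066772, -0.04584009]), 'grip_force': 0.0, 'width': 0.9992688986164804}
```

View pics/top0.png

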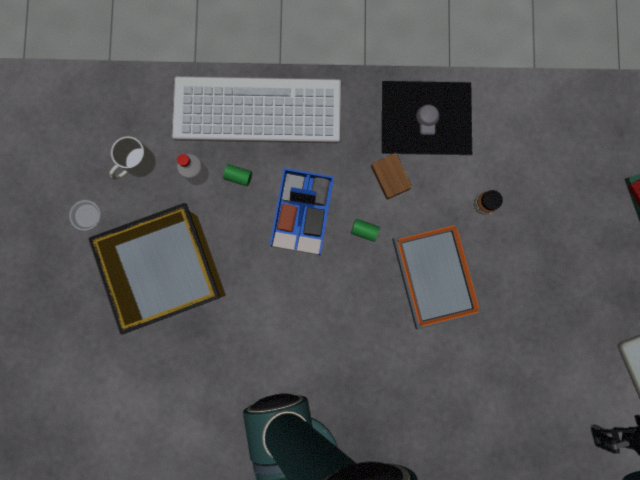

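View pics/scene0.png

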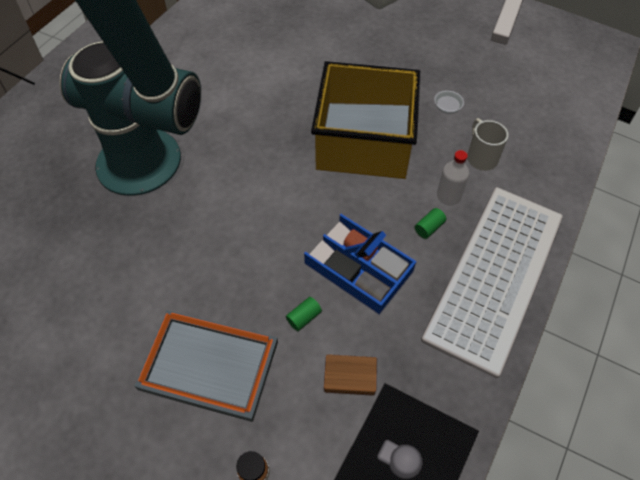

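The top view shows the blue caddy at (302,212), with its white ramp towards the robot at (297,243) and its black handle at (303,196). The hopper is at (157,268), the dock at (437,276), the bottle at (188,165), the slide box at (391,175) and the jar at (489,201).

Possible mix-ups:
- Green cylinders at top (238,175) and (365,230). These are decoys and stay where they are.
- The grey core at about (320,185) in the caddy is the real one.
- The keyboard, the mug and the black pad with the grey knob at (428,115) are not needed.

There is only one blue caddy. Next I'll check it in a close crop.

```bash
python3 - <<'E'
import cv2,numpy as np
a=cv2.imread('pics/top0.png')[160:265,255:350];b=cv2.imread('pics/scene0.png')[205:315,295:425]
a=cv2.resize(a,None,fx=4,fy=4,interpolation=2);b=cv2.resize(b,None,fx=3,fy=3,interpolation=2)
c=np.zeros((420,800,3),np.uint8);c[:420,:380]=a;c[:330,400:790]=b;cv2.imwrite('pics/crop1.png',c)
t=cv2.imread('pics/top0.png')
d=np.hstack([cv2.resize(t[195:340,80:230],None,fx=2.66,fy=2.66),cv2.resize(t[215:335,385:490],(400,386))[:386]]) if 0 else None
l=cv2.resize(t[195:340,80:230],(400,387));r=cv2.resize(t[215:335,385:490],(350,400))
e=np.zeros((400,760,3),np.uint8);e[:387,:400]=l;e[:,410:]=r;cv2.imwrite('pics/crop2.png',e)
E
```

```text
(no output)
```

View pics/crop1.png

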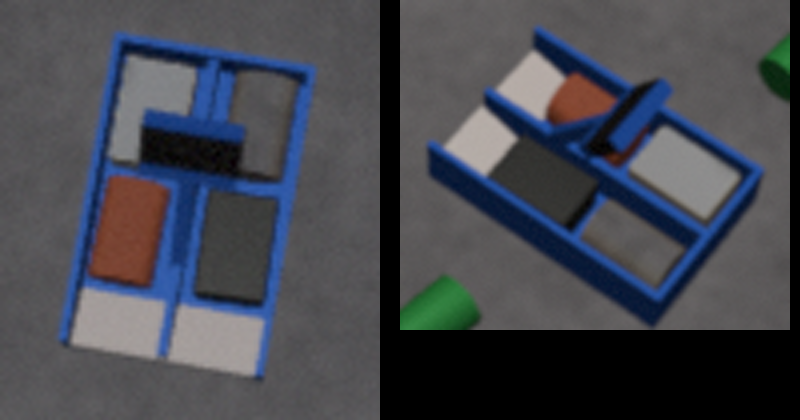

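View pics/crop2.png

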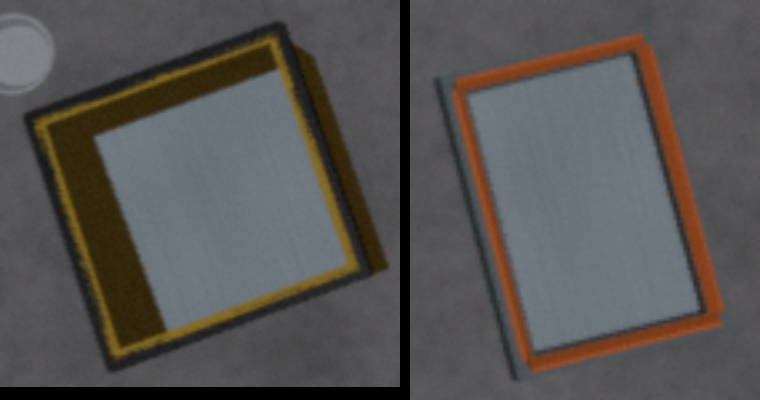

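Close crops confirm the caddy. Red and dark are at the ramp end, pale and the grey core at the closed end. The handle slab leans towards the closed end. Next come triangulation and rigid fits.

```bash
python3 - <<'E'
from h import *
Dt=np.load('pics/top0.npy')
def fit(m,w):
    m=np.array(m,float)[:,:2];w=np.array(w)[:,:2];mc,wc=m.mean(0),w.mean(0)
    H=(m-mc).T@(w-wc);a=np.arctan2(H[0,1]-H[1,0],H[0,0]+H[1,1]);R=np.array([[np.cos(a),-np.sin(a)],[np.sin(a),np.cos(a)]])
    t=wc-R@mc;return t,a,np.linalg.norm((m@R.T+t)-w,axis=1)
def rep(nm,m,T,S,z):
    W=[tri('top',a,'scene',b) for a,b in zip(T,S)] if S else []
    for w in W: print(nm,'tri',w[0].round(4),round(w[1],4))
    if W: print('  fit tri',fit(m,[w[0] for w in W]))
    print('  fit top z',fit(m,[atz('top',*a,z) for a in T]))
    if S: print('  fit scene z',fit(m,[atz('scene',*a,z) for a in S]))
c=[(100,65),(100,-65),(-100,65),(-100,-65)]
mm=lambda L:[(a/1000,b/1000) for a,b in L]
rep('caddy',mm(c),[(284.5,169.25),(333.25,177),(271,245.5),(320.5,254)],[(415,262.7),(380,302.7),(340.7,215),(305.7,253.3)],.045)
h=116
rep('hopper',mm([(h,h),(-h,h),(-h,-h),(h,-h)]),[(184.2,204.4),(89.4,238.1),(122,333),(218,297)],[(420,68),(325,63),(315,135),(412,139)][:0],.145)
for p in [(420,68),(325,63),(315,135),(412,139)]: print('hop scene',atz('scene',*p,.145))
for p in [(184.2,204.4),(89.4,238.1),(122,333),(218,297)]: print('hop top',atz('top',*p,.145))
rep('dock',mm([(119,84),(119,-84),(-119,-84),(-119,84)]),[(398.5,239),(454.6,226.1),(478,312.5),(421,326)],None,.03)
rep('plate',mm([(102,67),(102,-67),(-102,-67),(-102,67)]),[(402.1,243.5),(451.9,230.9),(472.9,308.6),(422.5,320.6)],None,.03)
for p in [(437,276),(440,300)]: print('plate z',dep('top',*p,Dt))
for p in [(303,197),(294,188.5),(313,192),(303,189)]: print('handle',dep('top',*p,Dt))
for n,p in dict(bottle=(188,162),box=(391,175),jar=(489,201),green=(365,230),hop=(157,268)).items(): print(n,dep('top',*p,Dt).round(3))
E
```

```text
caddy tri [0.7244 0.0439 0.0374] 0.0014
caddy tri [ 0.7027 -0.0813  0.049 ] 0.0004
caddy tri [0.5287 0.0743 0.0391] 0.0037
caddy tri [ 0.5096 -0.0501  0.0399] 0.0052
  fit tri (array([ 0.61634318, -0.00330148]), np.float64(-0.1584065052916455), array([0.00155572, 0.00291643, 0.00251758, 0.00276379]))
  fit top z (array([ 0.61487352, -0.0043246 ]), np.float64(-0.1501333061975997), array([0.0025506 , 0.00228369, 0.00243622, 0.00217648]))
  fit scene z (array([ 0.61823105, -0.00469265]), np.float64(-0.16154891467618612), array([0.00383678, 0.00706717, 0.00413783, 0.00449267]))
  fit top z (array([0.46253452, 0.33142507]), np.float64(-1.1944287443950503), array([0.00304078, 0.00064215, 0.00237056, 0.00083593]))
hop scene [0.52713055 0.48864197 0.145     ]
hop scene [0.31662741 0.39085981 0.145     ]
hop scene [0.41188161 0.17182334 0.145     ]
hop scene [0.60420898 0.26539634 0.145     ]
hop top [0.61023081 0.26731817 0.145     ]
hop top [0.52827447 0.48153123 0.145     ]
hop top [0.31390256 0.39523165 0.145     ]
hop top [0.39773023 0.18161921 0.145     ]
  fit top z (array([ 0.45832463, -0.34893624]), np.float64(0.24846588892320393), array([0.01175926, 0.01284706, 0.01182064, 0.01274864]))
  fit top z (array([ 0.45810248, -0.34726592]), np.float64(0.25392343370230647), array([0.00260069, 0.00167871, 0.00206144, 0.00286758]))
plate z [ 0.45742731 -0.34897322  0.01974996]
plate z [ 0.39690247 -0.35568615  0.02100651]
handle [ 0.63617309 -0.00747786  0.12323543]
handle [0.6538328  0.01371734 0.13522651]
handle [ 0.64653153 -0.03109716  0.13348029]
handle [ 0.65432832 -0.00729102  0.12867512]
bottle [0.71  0.262 0.148]
box [ 0.715 -0.231  0.028]
jar [ 0.643 -0.466  0.074]
green [ 0.57  -0.163  0.041]
hop [0.467 0.359 0.032]
```

```bash
cat >> h.py <<'E'
CAD=(np.array([.616,-.0042,0]),-.155); HOP=(np.array([.4625,.331,0]),.376); DOCK=(np.array([.458,-.348,0]),.251)
a35=np.radians(35)
# tool in caddy frame (grasp): z down the slab, y along its normal, x = y cross z
def tool_in_caddy(sgn=1):
    z=np.array([-np.sin(a35),0,-np.cos(a35)]);y=sgn*np.array([-np.cos(a35),0,np.sin(a35)])
    R=np.c_[np.cross(y,z),y,z];return np.array([.022,0,.118])-.054*z,R
def caddy(pos,yaw,tip=0):  # tip: -x end down
    return np.array(pos,float),(Ro.from_euler('z',yaw)*Ro.from_euler('y',-tip)).as_matrix()
def tool(cp,cR,rel): return cp+cR@rel[0],cR@rel[1]
def cur():
    s=read_state();return np.array(s['tool_pos']),Ro.from_rotvec(s['tcp_rot']).as_matrix(),s
def plan(p0,R0,p1,R1,N=None):
    w=Ro.from_matrix(R0.T@R1).as_rotvec();d=R0.T@(p1-p0)
    if N is None: N=int(max(np.ceil(np.linalg.norm(d)/.03),np.ceil(np.abs(w).max()/np.radians(6)),1));N=-(-N//5)*5
    M=sum(Ro.from_rotvec(w*k/N).as_matrix() for k in range(N))
    s=np.linalg.solve(M,d)
    print('N',N,np.r_[s/.03,w/N/np.radians(6)].round(2).tolist());return N
E
python3 - <<'E'
from h import *
p,R,s=cur()
for sg in(1,-1):
    rel=tool_in_caddy(sg);tp,tR=tool(*caddy(*CAD),rel)
    pre=tp-.1*tR[:,2];print(sg,pre.round(3),Ro.from_matrix(R.T@tR).as_rotvec().round(2));plan(p,R,pre,tR)
E
```

```text
1 [ 0.725 -0.021  0.244] [-0.4  -0.59  1.89]
N 30 [0.03, -1.1, -0.27, -0.13, -0.19, 0.6]
-1 [ 0.725 -0.021  0.244] [ 0.54 -0.36 -1.15]
N 30 [1.01, -0.03, 0.01, 0.17, -0.12, -0.36]
```

Emit:
jog_arm(increments=[[[0.87,-0.03,0.01,0.15,-0.1,-0.31,0],[0.87,-0.03,0.01,0.15,-0.1,-0.31,0],[0.87,-0.03,0.01,0.15,-0.1,-0.31,0],[0.87,-0.03,0.01,0.15,-0.1,-0.31,0],[0.87,-0.03,0.01,0.15,-0.1,-0.31,0]]])

```text
time: 0.52
tool_pos: [0.2786, -0.6142, 0.2993]
tcp_rot: [-3.007, -0.601, 0.095]
wrist_force: [0.2, -0.2, -0.2]
width: 0.499
grip_force: 0.0
```

Emit:
jog_arm(increments=[[[0.87,-0.03,0.01,0.15,-0.1,-0.31,0],[0.87,-0.03,0.01,0.15,-0.1,-0.31,0],[0.87,-0.03,0.01,0.15,-0.1,-0.31,0],[0.87,-0.03,0.01,0.15,-0.1,-0.31,0],[0.87,-0.03,0.01,0.15,-0.1,-0.31,0]]])

```text
time: 0.93
tool_pos: [0.393, -0.5518, 0.2905]
tcp_rot: [-2.876, -0.824, 0.184]
wrist_force: [-0.1, -0.6, -0.9]
width: 0.499
grip_force: 0.0
```

Emit:
jog_arm(increments=[[[0.87,-0.03,0.01,0.15,-0.1,-0.31,0],[0.87,-0.03,0.01,0.15,-0.1,-0.31,0],[0.87,-0.03,0.01,0.15,-0.1,-0.31,0],[0.87,-0.03,0.01,0.15,-0.1,-0.31,0],[0.87,-0.03,0.01,0.15,-0.1,-0.31,0]]])

```text
time: 1.35
tool_pos: [0.4949, -0.4712, 0.2788]
tcp_rot: [-2.726, -1.03, 0.268]
wrist_force: [0.9, -0.9, -0.5]
width: 0.5
grip_force: 0.0
```

```bash
python3 - <<'E'
from h import *
p,R,s=cur();print(s['q'].round(3),p.round(4),s['time'])
rel=tool_in_caddy(-1);tp,tR=tool(*caddy(*CAD),rel);plan(p,R,tp-.1*tR[:,2],tR)
open('obs.txt','a').write(repr((s['q'].tolist(),p.tolist(),s['tcp_rot'].tolist()))+'\n')
E
```

```text
[-0.768  0.44   1.437 -0.072  1.538  0.092] [ 0.4949 -0.4712  0.2788] 1.35
N 20 [0.86, -0.03, 0.01, 0.14, -0.1, -0.31]
```

Tracking is good, so I'll carry on.

Emit:
jog_arm(increments=[[[0.86,-0.03,0.01,0.14,-0.1,-0.31,0],[0.86,-0.03,0.01,0.14,-0.1,-0.31,0],[0.86,-0.03,0.01,0.14,-0.1,-0.31,0],[0.86,-0.03,0.01,0.14,-0.1,-0.31,0],[0.86,-0.03,0.01,0.14,-0.1,-0.31,0]]])

```text
time: 1.77
tool_pos: [0.5805, -0.3757, 0.2664]
tcp_rot: [-2.566, -1.223, 0.344]
wrist_force: [0.9, 0.1, 0.0]
width: 0.497
grip_force: 0.0
```

Emit:
jog_arm(increments=[[[0.86,-0.03,0.01,0.14,-0.1,-0.31,0],[0.86,-0.03,0.01,0.14,-0.1,-0.31,0],[0.86,-0.03,0.01,0.14,-0.1,-0.31,0],[0.86,-0.03,0.01,0.14,-0.1,-0.31,0],[0.86,-0.03,0.01,0.14,-0.1,-0.31,0]]])

```text
time: 2.18
tool_pos: [0.6487, -0.2668, 0.2552]
tcp_rot: [-2.391, -1.399, 0.415]
wrist_force: [-0.3, 0.2, -0.7]
width: 0.498
grip_force: 0.0
```

Emit:
jog_arm(increments=[[[0.86,-0.03,0.01,0.14,-0.1,-0.31,0],[0.86,-0.03,0.01,0.14,-0.1,-0.31,0],[0.86,-0.03,0.01,0.14,-0.1,-0.31,0],[0.86,-0.03,0.01,0.14,-0.1,-0.31,0],[0.86,-0.03,0.01,0.14,-0.1,-0.31,0]]])

```text
time: 2.6
tool_pos: [0.6976, -0.1478, 0.2471]
tcp_rot: [-2.204, -1.56, 0.48]
wrist_force: [-0.2, -0.4, -0.8]
width: 0.497
grip_force: 0.0
```

Emit:
jog_arm(increments=[[[0.86,-0.03,0.01,0.14,-0.1,-0.31,0],[0.86,-0.03,0.01,0.14,-0.1,-0.31,0],[0.86,-0.03,0.01,0.14,-0.1,-0.31,0],[0.86,-0.03,0.01,0.14,-0.1,-0.31,0],[0.86,-0.03,0.01,0.14,-0.1,-0.31,0]]])

```text
time: 3.02
tool_pos: [0.7262, -0.0221, 0.2439]
tcp_rot: [-2.006, -1.704, 0.54]
wrist_force: [-0.0, -0.6, 0.1]
width: 0.502
grip_force: 0.0
```

```bash
python3 - <<'E'
from h import *
p,R,s=cur();print(s['q'].round(3),p.round(4),s['time'])
rel=tool_in_caddy(-1);tp,tR=tool(*caddy(*CAD),rel);plan(p,R,tp,tR)
open('obs.txt','a').write(repr((s['q'].tolist(),p.tolist(),s['tcp_rot'].tolist()))+'\n')
a,D=cam('top','t1');b,E=cam('scene','s1')
for u,v in [(303,197),(303,193),(303,201)]: print(dep('top',u,v,D))
c=np.zeros((500,800,3),np.uint8);c[:500,:390]=cv2.resize(a[150:275,255:353],(390,500));c[:400,400:]=cv2.resize(b[190:320,295:425],(400,400));cv2.imwrite('pics/crop3.png',c)
E
```

```text
[-0.08   0.727  1.136  0.043  1.884  0.083] [ 0.7262 -0.0221  0.2439] 3.0167
N 5 [0.01, -0.01, 0.67, 0.01, 0.0, -0.02]
[ 0.54056646 -0.02129883  0.62515249]
[ 0.54608468 -0.02120485  0.62526912]
[ 0.53427148 -0.02151044  0.62933339]
```

View pics/crop3.png

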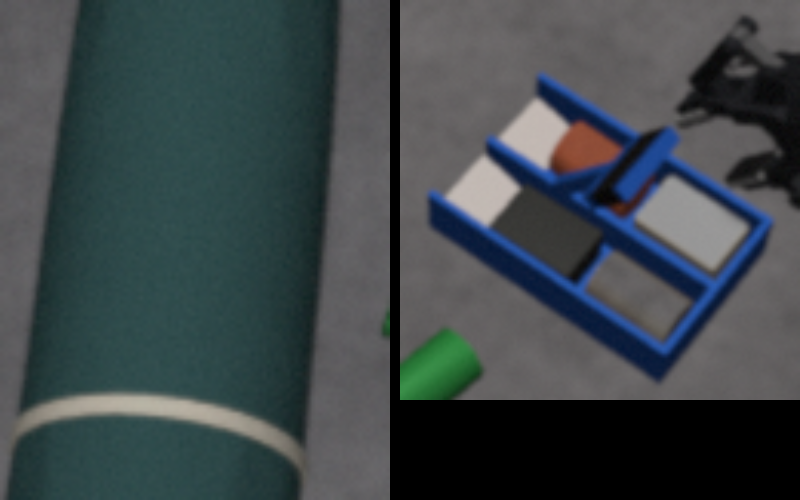

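The scene crop shows the open gripper lined up above the slab, with fingertips at about (690,110) and (750,175). The slab's top edge runs from (620,205) to (670,135). Before sliding in, I'll triangulate the handle.

```bash
python3 - <<'E'
from h import *
cp,cR=caddy(*CAD)
L=lambda X:(cR.T@(X-cp)*1000).round(1)
# top-face corners of slab: top crop1 (145,112),(246,126) back edge; scene crop1: (668,82)...(617,150)
T=lambda u,v:(u/4+255,v/4+160); S=lambda u,v:((u-400)/3+295,v/3+205)
for a,b in [((143,133),(655,80)),((243,147),(588,152)),((195,118),(643,112))]:
    X,e=tri('top',T(*a),'scene',S(*b));print(X.round(4),round(e,4),L(X))
D0=np.load('pics/top0.npy');E0=np.load('pics/scene0.npy')
P=[]
im=cv2.imread('pics/top0.png')
for v in range(184,206):
    for u in range(285,322):
        X=dep('top',u,v,D0);l=L(X)
        if l[2]>95: P.append(np.r_[l,im[v,u].max()])
P=np.array(P);print(len(P),P[:,:3].min(0),P[:,:3].max(0),np.median(P[:,:3],0))
bk=P[P[:,3]<45];print(len(bk),bk[:,:3].mean(0),np.median(bk[:,0]-bk[:,2]*np.tan(a35)),'expect',22-118*np.tan(a35)-6/np.cos(a35))
E
```

```text
[0.6443 0.0219 0.128 ] 0.0013 [ 24.   30.1 128. ]
[ 0.6334 -0.041   0.1202] 0.0108 [ 22.9 -33.6 120.2]
[ 0.6511 -0.0095  0.1373] 0.0007 [ 35.5   0.2 137.3]
419 [-196.9  -67.   100. ] [  39.3   31.6 1305. ] [ 20.1   1.9 125.9]
205 [ 18.4395122    1.54097561 123.29707317] -68.02469704695545 expect -67.94913704131447
```

The handle sits where the model says: the slab plane offset is −68.0 mm against −67.9 expected. Sliding in and closing.

Emit:
jog_arm(increments=[[[0.01,-0.01,0.67,0,0,0,0],[0.01,-0.01,0.67,0,0,0,0],[0.01,-0.01,0.67,0,0,0,0],[0.01,-0.01,0.67,0,0,0,0],[0.01,-0.01,0.67,0,0,0,0]]])

```text
time: 3.53
tool_pos: [0.6678, -0.0137, 0.162]
tcp_rot: [-2.009, -1.702, 0.539]
wrist_force: [0.0, -0.3, 0.3]
width: 0.498
grip_force: 0.0
```

Emit:
jog_arm(increments=[[[0,0,0,0,0,0,-1],[0,0,0,0,0,0,-1],[0,0,0,0,0,0,-1],[0,0,0,0,0,0,-1],[0,0,0,0,0,0,-1]]], force=90)

```text
time: 3.95
tool_pos: [0.6696, -0.0135, 0.1637]
tcp_rot: [-2.01, -1.704, 0.537]
wrist_force: [-0.2, -0.6, -3.2]
width: 0.13
grip_force: 87.7
```

Emit:
jog_arm(increments=[[[0,0,0,0,0,0,-1],[0,0,0,0,0,0,-1],[0,0,0,0,0,0,-1],[0,0,0,0,0,0,-1],[0,0,0,0,0,0,-1]]], force=90)

```text
time: 4.37
tool_pos: [0.669, -0.0131, 0.1635]
tcp_rot: [-2.009, -1.703, 0.538]
wrist_force: [1.6, -2.0, -2.9]
width: 0.127
grip_force: 88.1
```

```bash
python3 - <<'E'
from h import *
p,R,s=cur();print(s['q'].round(3),p.round(4),s['time'],s['wrist_force'],s['width']*85)
open('obs.txt','a').write(repr((s['q'].tolist(),p.tolist(),s['tcp_rot'].tolist()))+'\n')
rel=tool_in_caddy(-1)
cp=HOP[0]+np.array([np.cos(HOP[1]),np.sin(HOP[1]),0])*.130
cp[2]=.20
print('flat caddy over hopper',cp)
up=p+[0,0,.2]
tp,tR=tool(*caddy(cp,HOP[1]),rel);print(tp)
plan(p,R,up,R);plan(up,R,tp,tR)
for th in (30,50,60,70,80):
    cR=caddy([0,0,0],HOP[1],np.radians(th))[1]
    sp=HOP[0]+np.array([np.cos(HOP[1]),np.sin(HOP[1]),0])*.03+[0,0,.18]
    q,_=tool(sp-cR@[-.1,0,.016],cR,rel);print(th,q.round(3),np.hypot(*q[:2]).round(3))
E
```

```text
[-0.075  0.678  1.368  0.045  1.697  0.081] [ 0.669  -0.0131  0.1635] 4.3667 [ 1.61395314 -1.96736917 -2.85192469] 10.807760247504222
flat caddy over hopper [0.58341831 0.37873637 0.2       ]
[0.63269079 0.39818825 0.36223421]
N 10 [-0.0, -0.38, -0.55, 0.0, 0.0, 0.0]
N 15 [0.93, 0.0, -0.0, 0.0, -0.19, -0.28]
30 [0.546 0.364 0.383] 0.656
50 [0.478 0.337 0.391] 0.585
60 [0.444 0.324 0.386] 0.549
70 [0.411 0.311 0.374] 0.515
80 [0.381 0.299 0.356] 0.484
```

Gripped (about 11 mm on the 12 mm slab). Lifting.

Emit:
jog_arm(increments=[[[0,-0.38,-0.55,0,0,0,-1],[0,-0.38,-0.55,0,0,0,-1],[0,-0.38,-0.55,0,0,0,-1],[0,-0.38,-0.55,0,0,0,-1],[0,-0.38,-0.55,0,0,0,-1]]])

```text
time: 4.78
tool_pos: [0.6684, -0.0119, 0.263]
tcp_rot: [-2.007, -1.702, 0.539]
wrist_force: [0.4, 0.5, -7.5]
width: 0.126
grip_force: 88.5
```

Emit:
jog_arm(increments=[[[0,-0.38,-0.55,0,0,0,-1],[0,-0.38,-0.55,0,0,0,-1],[0,-0.38,-0.55,0,0,0,-1],[0,-0.38,-0.55,0,0,0,-1],[0,-0.38,-0.55,0,0,0,-1]]])

```text
time: 5.2
tool_pos: [0.6687, -0.0113, 0.3633]
tcp_rot: [-2.007, -1.702, 0.539]
wrist_force: [0.1, 0.3, -7.0]
width: 0.13
grip_force: 88.5
```

```bash
cat >> h.py <<'E'
def fk(q,P):
    a1,d1,L2,L3,e,L6=P;r=lambda ax,t:Ro.from_euler(ax,t).as_matrix()
    A=r('z',q[0]);p=A@[a1,0,d1];A=A@r('y',q[1]);p=p+A@[0,0,L2];A=A@r('y',q[2]);p=p+A@[e,0,L3]
    A=A@r('z',q[3])@r('y',q[4]);p=p+A@[0,0,L6];return p,A@r('z',q[5])
E
python3 - <<'E'
from h import *
from scipy.optimize import least_squares
p,R,s=cur();print(s['q'].round(3),p.round(4),s['time'],s['wrist_force'],s['width']*85)
open('obs.txt','a').write(repr((s['q'].tolist(),p.tolist(),s['tcp_rot'].tolist()))+'\n')
O=[eval(l) for l in open('obs.txt')]+[([-1.37687,.26468,1.60527,0,1.27372,-.03689],[.15432,-.65658,.30267],[-3.11864,-.361507,.0002])]
f=lambda P:np.concatenate([fk(q,P)[0]-x for q,x,_ in O])
r=least_squares(f,[0,.3,.4,.4,0,.25]);print(r.x.round(4),np.abs(r.fun).max())
C=[Ro.from_matrix(fk(q,r.x)[1].T@Ro.from_rotvec(w).as_matrix()).as_rotvec().round(3) for q,x,w in O];print(C)
Rc=Ro.from_rotvec(C[0]).as_matrix();np.save('P.npy',r.x)
rel=tool_in_caddy(-1);lo=np.array([-2.63,-.94,.31,-1.31,0,-2.55]);hi=np.array([2.63,2.18,2.57,4.45,2.66,2.55])
for yaw in(.376,.62,-.2,-1.19,1.2):
  q=s['q'];u=np.array([np.cos(yaw),np.sin(yaw),0])
  for th in (0,20,40,55,65,75,85):
    cR=caddy([0,0,0],yaw,np.radians(th))[1];sp=HOP[0]+u*.03+[0,0,.19]
    tp,tR=tool(sp-cR@[-.1,0,.016],cR,rel)
    def g(q):
        a,A=fk(q,r.x);return np.r_[(a-tp)*5,Ro.from_matrix((A@Rc).T@tR).as_rotvec()]
    k=least_squares(g,np.clip(q,lo+1e-3,hi-1e-3),bounds=(lo,hi));q=k.x;print(yaw,th,q.round(2),np.abs(k.fun).max().round(3))
E
```

```text
[-0.073  0.548  1.197  0.05   2.001  0.098] [ 0.6687 -0.0113  0.3633] 5.2 [ 0.11118171  0.33639919 -7.01371618] 11.020595555571948
[0.001  0.2551 0.5633 0.5589 0.0196 0.3112] 0.024039786274890562
[array([-0.   ,  0.   ,  1.571]), array([-0.   ,  0.   ,  1.571]), array([-0.   ,  0.   ,  1.571]), array([-0.   ,  0.   ,  1.571]), array([-0.   ,  0.   ,  1.571])]
0.376 0 [0.53 0.72 0.98 0.1  2.05 0.17] 0.0
0.376 20 [0.56 0.39 1.31 0.05 1.69 0.18] 0.0
0.376 40 [ 0.61  0.08  1.65 -0.02  1.33  0.24] 0.0
0.376 55 [ 0.68 -0.15  1.9  -0.12  1.06  0.34] 0.0
0.376 65 [ 0.74 -0.29  2.07 -0.24  0.88  0.47] 0.0
0.376 75 [ 0.83 -0.41  2.23 -0.44  0.73  0.7 ] 0.0
0.376 85 [ 0.96 -0.51  2.39 -0.79  0.63  1.09] 0.0
0.62 0 [0.62 0.73 0.95 0.   2.07 0.  ] 0.0
0.62 20 [0.62 0.4  1.3  0.   1.7  0.  ] 0.0
0.62 40 [ 0.62  0.08  1.65 -0.    1.33  0.  ] 0.0
0.62 55 [ 0.62 -0.15  1.91 -0.    1.04  0.  ] 0.0
0.62 65 [ 0.62 -0.3   2.08 -0.    0.84  0.  ] 0.0
0.62 75 [ 0.62 -0.45  2.25 -0.    0.64  0.  ] 0.0
0.62 85 [ 0.62 -0.57  2.42 -0.01  0.42  0.01] 0.0
-0.2 0 [0.31 0.59 1.19 0.3  1.9  0.53] 0.0
-0.2 20 [0.41 
[... 271 characters left out ...]
.86] 0.0
-1.19 0 [-0.01  0.15  1.8   0.56  1.48  1.05] 0.0
-1.19 20 [0.26 0.02 1.76 0.26 1.4  1.4 ] 0.0
-1.19 40 [ 0.58  0.02  1.71 -0.09  1.43  1.78] 0.0
-1.19 55 [ 0.8   0.1   1.66 -0.32  1.53  2.02] 0.0
-1.19 65 [ 0.92  0.18  1.62 -0.44  1.62  2.15] 0.0
-1.19 75 [ 1.02  0.28  1.59 -0.55  1.71  2.25] 0.0
-1.19 85 [ 1.09  0.39  1.55 -0.64  1.81  2.33] 0.0
1.2 0 [ 0.84  0.66  1.08 -0.22  1.98 -0.38] 0.0
1.2 20 [ 0.77  0.36  1.36 -0.11  1.66 -0.43] 0.0
1.2 40 [ 0.65  0.07  1.66  0.05  1.34 -0.56] 0.0
1.2 55 [ 0.5  -0.12  1.87  0.25  1.12 -0.78] 0.0
1.2 65 [ 0.37 -0.22  2.01  0.45  1.02 -1.01] 0.0
1.2 75 [ 0.21 -0.28  2.15  0.71  0.97 -1.31] 0.0
1.2 85 [ 0.04 -0.3   2.28  0.98  1.01 -1.65] 0.0
```

```bash
python3 - <<'E'
from h import *
p,R,s=cur();rel=tool_in_caddy(-1);u=np.array([np.cos(.376),np.sin(.376),0])
tp,tR=tool(*caddy(HOP[0]+u*.130+[0,0,.2],.376),rel);plan(p,R,tp,tR,20)
E
```

```text
N 20 [0.69, 0.0, -0.0, 0.0, -0.14, -0.21]
```

Emit:
jog_arm(increments=[[[0.4,0,0,0,-0.07,-0.1,-1],[0.69,0,0,0,-0.14,-0.21,-1],[0.69,0,0,0,-0.14,-0.21,-1],[0.69,0,0,0,-0.14,-0.21,-1],[0.69,0,0,0,-0.14,-0.21,-1]]])

```text
time: 5.62
tool_pos: [0.6798, 0.0844, 0.3604]
tcp_rot: [-1.911, -1.831, 0.578]
wrist_force: [0.9, 0.2, -7.8]
width: 0.129
grip_force: 88.5
```

Emit:
jog_arm(increments=[[[0.69,0,0,0,-0.14,-0.21,-1],[0.69,0,0,0,-0.14,-0.21,-1],[0.69,0,0,0,-0.14,-0.21,-1],[0.69,0,0,0,-0.14,-0.21,-1],[0.69,0,0,0,-0.14,-0.21,-1]]])

```text
time: 6.03
tool_pos: [0.6786, 0.1882, 0.3598]
tcp_rot: [-1.798, -1.968, 0.62]
wrist_force: [-0.3, 0.4, -7.5]
width: 0.13
grip_force: 88.5
```

Emit:
jog_arm(increments=[[[0.69,0,0,0,-0.14,-0.21,-1],[0.69,0,0,0,-0.14,-0.21,-1],[0.69,0,0,0,-0.14,-0.21,-1],[0.69,0,0,0,-0.14,-0.21,-1],[0.69,0,0,0,-0.14,-0.21,-1]]])

```text
time: 6.45
tool_pos: [0.6637, 0.2905, 0.3595]
tcp_rot: [-1.676, -2.098, 0.659]
wrist_force: [-0.1, -0.1, -7.0]
width: 0.127
grip_force: 88.5
```

Emit:
jog_arm(increments=[[[0.69,0,0,0,-0.14,-0.21,-1],[0.69,0,0,0,-0.14,-0.21,-1],[0.69,0,0,0,-0.14,-0.21,-1],[0.69,0,0,0,-0.14,-0.21,-1],[0.4,0,0,0,-0.1,-0.15,-1]]])

```text
time: 6.87
tool_pos: [0.6375, 0.3833, 0.3595]
tcp_rot: [-1.55, -2.218, 0.693]
wrist_force: [0.3, 0.2, -6.7]
width: 0.131
grip_force: 88.4
```

```bash
python3 - <<'E'
from h import *
a,D=cam('top','t2');b,E=cam('scene','s2')
p,R,s=cur();rel=tool_in_caddy(-1);u=np.array([np.cos(.376),np.sin(.376),0])
cR=R@rel[1].T;cp=p-cR@rel[0];print('caddy',cp.round(3),Ro.from_matrix(cR).as_euler('zyx').round(3),s['wrist_force'],s['width'])
print('spout rel hop',((cp+cR@[-.1,0,.016])-HOP[0]).round(3))
q,Q=p,R
for th in(30,45,60,70,80):
    c=caddy([0,0,0],.376,np.radians(th))[1];sp=HOP[0]+u*.03+[0,0,.185]
    tp,tR=tool(sp-c@[-.1,0,.016],c,rel);print(th);plan(q,Q,tp,tR,5);q,Q=tp,tR
c=np.zeros((480,800,3),np.uint8);c[:480,:400]=cv2.resize(a[120:360,60:260],(400,480));c[:480,400:]=cv2.resize(b[10:310,250:500],(400,480));cv2.imwrite('pics/crop4.png',c)
E
```

```text
caddy [0.588 0.366 0.198] [ 0.35  -0.001  0.004] [-0.14990058  0.10499735 -7.42104054] 0.12801098917346504
spout rel hop [0.031 0.    0.214]
30
N 5 [0.09, -0.65, 0.07, -1.0, -0.02, -0.04]
45
N 5 [-0.0, -0.36, -0.06, -0.5, -0.0, -0.0]
60
N 5 [0.0, -0.36, -0.06, -0.5, 0.0, -0.0]
70
N 5 [-0.0, -0.24, -0.04, -0.33, 0.0, 0.0]
80
N 5 [-0.0, -0.24, -0.04, -0.33, 0.0, 0.0]
```

View pics/crop4.png

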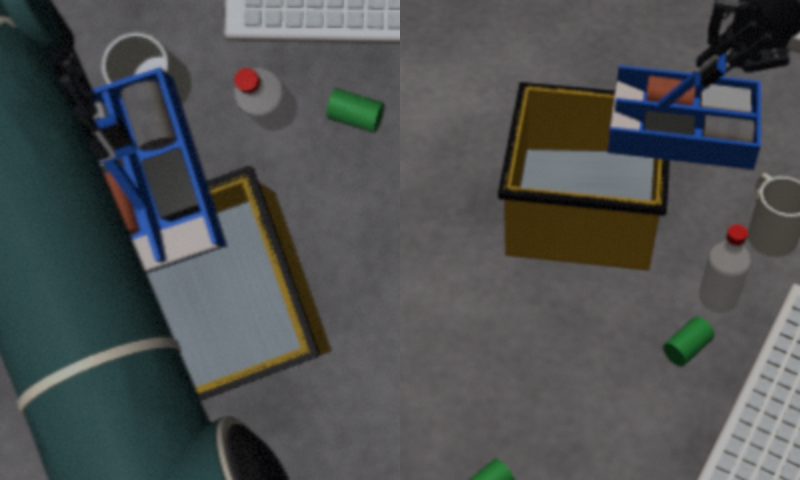

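The caddy is level over the hopper with all four samples aboard, and its white lip is over the hopper opening. Next I'll tip about the lip.

Emit:
jog_arm(increments=[[[0.09,-0.65,0.07,-1.0,-0.02,-0.04,-1],[0.09,-0.65,0.07,-1.0,-0.02,-0.04,-1],[0.09,-0.65,0.07,-1.0,-0.02,-0.04,-1],[0.09,-0.65,0.07,-1.0,-0.02,-0.04,-1],[0.09,-0.65,0.07,-1.0,-0.02,-0.04,-1]]])

```text
time: 7.38
tool_pos: [0.5465, 0.3587, 0.3903]
tcp_rot: [-1.752, -2.552, 0.102]
wrist_force: [0.7, -0.6, -6.8]
width: 0.131
grip_force: 91.8
```

Emit:
jog_arm(increments=[[[0,-0.36,-0.06,-0.5,0,0,-1],[0,-0.36,-0.06,-0.5,0,0,-1],[0,-0.36,-0.06,-0.5,0,0,-1],[0,-0.36,-0.06,-0.5,0,0,-1],[0,-0.36,-0.06,-0.5,0,0,-1]]])

```text
time: 7.8
tool_pos: [0.495, 0.3385, 0.3965]
tcp_rot: [1.717, 2.5, 0.219]
wrist_force: [-0.1, -0.1, -7.0]
width: 0.127
grip_force: 91.8
```

Emit:
jog_arm(increments=[[[0,-0.36,-0.06,-0.5,0,0,-1],[0,-0.36,-0.06,-0.5,0,0,-1],[0,-0.36,-0.06,-0.5,0,0,-1],[0,-0.36,-0.06,-0.5,0,0,-1],[0,-0.36,-0.06,-0.5,0,0,-1]]])

```text
time: 8.22
tool_pos: [0.4441, 0.3186, 0.389]
tcp_rot: [1.613, 2.347, 0.518]
wrist_force: [0.3, -0.5, -7.7]
width: 0.129
grip_force: 91.8
```

```bash
python3 - <<'E'
from h import *
p,R,s=cur();rel=tool_in_caddy(-1);u=np.array([np.cos(.376),np.sin(.376),0])
cR=R@rel[1].T;cp=p-cR@rel[0];print('tip',np.degrees(np.arccos(cR[2,2])),s['q'].round(2),s['wrist_force'],s['width'])
print('spout rel hop',((cp+cR@[-.1,0,.016])-HOP[0]).round(3))
q,Q=p,R
for th in(67,75):
    c=caddy([0,0,0],.376,np.radians(th))[1];sp=HOP[0]+u*.03+[0,0,.185]
    tp,tR=tool(sp-c@[-.1,0,.016],c,rel);print(th);plan(q,Q,tp,tR,5);q,Q=tp,tR
E
```

```text
tip 59.96116255961656 [ 0.63 -0.24  2.   -0.14  0.96  0.32] [ 0.32715293 -0.54568153 -7.74007487] 0.1289706078807926
spout rel hop [0.028 0.005 0.183]
67
N 5 [0.03, -0.16, -0.04, -0.23, 0.01, -0.01]
75
N 5 [0.0, -0.19, -0.04, -0.27, 0.0, 0.0]
```

Emit:
jog_arm(increments=[[[0.03,-0.17,-0.04,-0.24,0,0,-1],[0.03,-0.17,-0.04,-0.24,0,0,-1],[0.03,-0.17,-0.04,-0.24,0,0,-1],[0.03,-0.17,-0.04,-0.24,0,0,-1],[0.03,-0.17,-0.04,-0.24,0,0,-1]]])

```text
time: 8.63
tool_pos: [0.4202, 0.3149, 0.3833]
tcp_rot: [1.555, 2.264, 0.656]
wrist_force: [-0.1, -0.5, -8.0]
width: 0.126
grip_force: 91.8
```

Emit:
jog_arm(increments=[[[0,-0.19,-0.04,-0.27,0,0,-1],[0,-0.19,-0.04,-0.27,0,0,-1],[0,-0.19,-0.04,-0.27,0,0,-1],[0,-0.19,-0.04,-0.27,0,0,-1],[0,-0.19,-0.04,-0.27,0,0,-1]]])

```text
time: 9.05
tool_pos: [0.3955, 0.3057, 0.372]
tcp_rot: [1.487, 2.166, 0.799]
wrist_force: [0.9, 0.3, -7.1]
width: 0.13
grip_force: 91.9
```

Emit:
jog_arm(increments=[[[0,0,0,0,0,0,-1],[0,0,0,0,0,0,-1],[0,0,0,0,0,0,-1],[0,0,0,0,0,0,-1],[0,0,0,0,0,0,-1]]])

```text
time: 9.47
tool_pos: [0.3975, 0.3071, 0.3752]
tcp_rot: [1.485, 2.164, 0.804]
wrist_force: [0.8, 0.4, -2.7]
width: 0.134
grip_force: 94.2
```

```bash
python3 - <<'E'
from h import *
p,R,s=cur();rel=tool_in_caddy(-1);u=np.array([np.cos(.376),np.sin(.376),0])
cR=R@rel[1].T;cp=p-cR@rel[0];print('tip',np.degrees(np.arccos(cR[2,2])),s['q'].round(2),s['wrist_force'],s['width'])
print('spout rel hop',((cp+cR@[-.1,0,.016])-HOP[0]).round(3))
q,Q=p,R
for th in(85,):
    c=caddy([0,0,0],.376,np.radians(th))[1];sp=HOP[0]+u*.03+[0,0,.185]
    tp,tR=tool(sp-c@[-.1,0,.016],c,rel);print(th);plan(q,Q,tp,tR,5);q,Q=tp,tR
b,E=cam('scene','s3');cv2.imwrite('pics/crop5.png',cv2.resize(b[0:200,250:500],(750,600)))
E
```

```text
tip 75.76441235394992 [ 0.74 -0.44  2.24 -0.38  0.7   0.58] [ 0.75402576  0.4222388  -2.71556814] 0.13368712107125708
spout rel hop [0.032 0.014 0.191]
85
N 5 [-0.01, -0.27, -0.04, -0.31, 0.01, -0.01]
```

View pics/crop5.png

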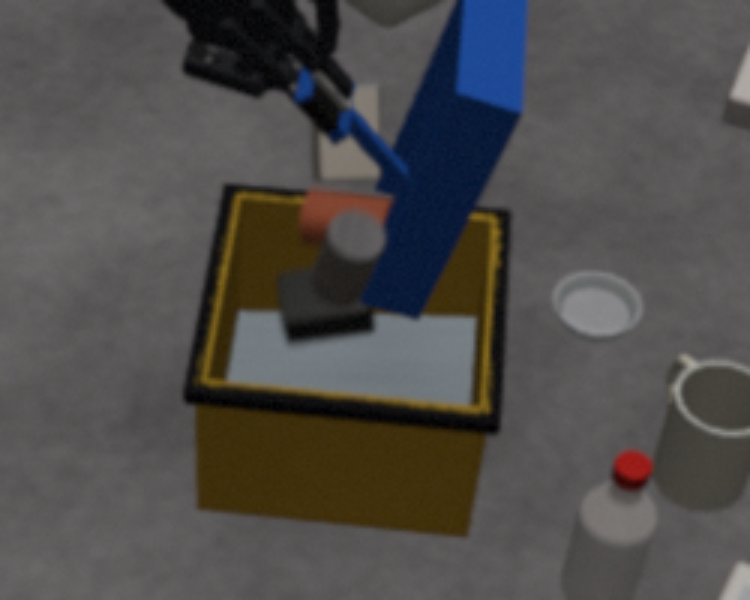

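Dark, grey and red are dropping in, and the wrist force has fallen to 2.7 N, which is about the empty caddy. I'll let it settle, then look again.

Emit:
jog_arm(increments=[[[0,0,0,0,0,0,-1],[0,0,0,0,0,0,-1],[0,0,0,0,0,0,-1],[0,0,0,0,0,0,-1],[0,0,0,0,0,0,-1]]])

```text
time: 9.93
tool_pos: [0.3965, 0.3065, 0.3735]
tcp_rot: [1.486, 2.166, 0.801]
wrist_force: [0.4, 0.6, -3.4]
width: 0.128
grip_force: 94.1
```

Emit:
jog_arm(increments=[[[0,0,0,0,0,0,-1],[0,0,0,0,0,0,-1],[0,0,0,0,0,0,-1],[0,0,0,0,0,0,-1],[0,0,0,0,0,0,-1]]])

```text
time: 10.35
tool_pos: [0.3964, 0.3064, 0.3732]
tcp_rot: [1.486, 2.166, 0.8]
wrist_force: [0.2, 0.3, -2.8]
width: 0.132
grip_force: 94.1
```

```bash
python3 - <<'E'
from h import *
p,R,s=cur();print(s['wrist_force'],s['width'],(R.T@[0,0,1]).round(3))
rel=tool_in_caddy(-1);u=np.array([np.cos(.376),np.sin(.376),0])
plan(p,R,p+[0,0,.05],R,5)
tp,tR=tool(*caddy(HOP[0]+u*.130+[0,0,.24],.376),rel);plan(p+[0,0,.05],R,tp,tR,15)
b,E=cam('scene','s4');cv2.imwrite('pics/crop6.png',cv2.resize(b[40:190,290:440],(600,600)))
E
```

```text
[ 0.21983651  0.33389124 -2.83755907] 0.13158166012366412 [-0.001  0.65  -0.76 ]
N 5 [-0.0, 0.22, -0.25, 0.0, 0.0, 0.0]
N 15 [-0.0, 0.6, 0.11, 0.84, 0.0, -0.01]
```

View pics/crop6.png

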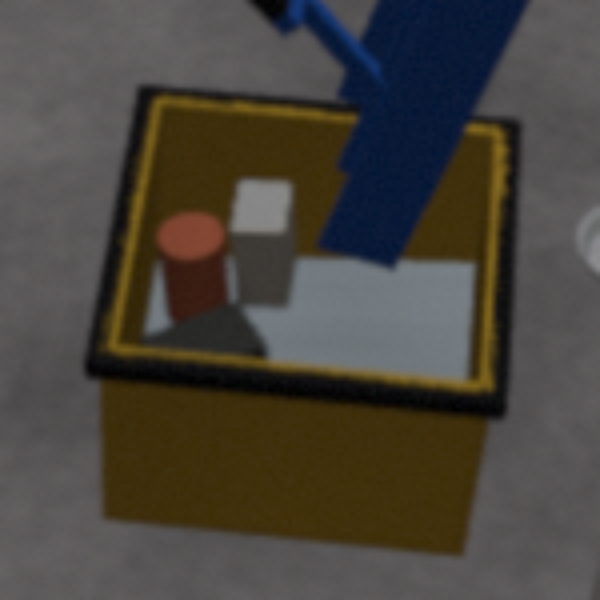

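Red, pale and dark are inside; grey must be hidden behind the front wall, since the wrist force shows an empty caddy. I'll lift, level and take a look at it afterwards.

Emit:
jog_arm(increments=[[[0,0.22,-0.25,0,0,0,-1],[0,0.22,-0.25,0,0,0,-1],[0,0.22,-0.25,0,0,0,-1],[0,0.22,-0.25,0,0,0,-1],[0,0.22,-0.25,0,0,0,-1]]])

```text
time: 10.82
tool_pos: [0.3973, 0.3069, 0.4254]
tcp_rot: [1.486, 2.165, 0.803]
wrist_force: [0.9, -0.3, -3.1]
width: 0.126
grip_force: 94.2
```

Emit:
jog_arm(increments=[[[0,0.6,0.11,0.84,0,-0.01,-1],[0,0.6,0.11,0.84,0,-0.01,-1],[0,0.6,0.11,0.84,0,-0.01,-1],[0,0.6,0.11,0.84,0,-0.01,-1],[0,0.6,0.11,0.84,0,-0.01,-1]]])

```text
time: 11.23
tool_pos: [0.4779, 0.3381, 0.4576]
tcp_rot: [1.674, 2.454, 0.33]
wrist_force: [-0.7, -0.0, -2.3]
width: 0.128
grip_force: 94.1
```

Emit:
jog_arm(increments=[[[0,0.6,0.11,0.84,0,-0.01,-1],[0,0.6,0.11,0.84,0,-0.01,-1],[0,0.6,0.11,0.84,0,-0.01,-1],[0,0.6,0.11,0.84,0,-0.01,-1],[0,0.6,0.11,0.84,0,-0.01,-1]]])

```text
time: 11.65
tool_pos: [0.5628, 0.3714, 0.4485]
tcp_rot: [-1.708, -2.516, 0.216]
wrist_force: [-0.1, 0.1, -3.4]
width: 0.131
grip_force: 94.1
```

Emit:
jog_arm(increments=[[[0,0.6,0.11,0.84,0,-0.01,-1],[0,0.6,0.11,0.84,0,-0.01,-1],[0,0.6,0.11,0.84,0,-0.01,-1],[0,0.6,0.11,0.84,0,-0.01,-1],[0,0.6,0.11,0.84,0,-0.01,-1]]])

```text
time: 12.07
tool_pos: [0.6357, 0.4003, 0.4013]
tcp_rot: [-1.52, -2.249, 0.707]
wrist_force: [-0.3, 0.3, -2.0]
width: 0.129
grip_force: 94.1
```

```bash
python3 - <<'E'
from h import *
p,R,s=cur();print(s['wrist_force'],s['time'],p)
rel=tool_in_caddy(-1)
tp,tR=tool(*caddy(DOCK[0]+[0,0,.20],.251),rel);print(tp)
# stage via point 
mp,mR=tool(*caddy(np.array([.60,0,.22]),.0),rel)
plan(p,R,mp,mR);plan(mp,mR,tp,tR);plan(p,R,tp,tR)
E
```

```text
[-0.29395998  0.32691215 -1.96605597] 12.0667 [0.63571018 0.40031225 0.40134358]
[ 0.50931319 -0.33484292  0.36223421]
N 15 [-0.88, -0.09, 0.12, 0.0, 0.14, 0.2]
N 15 [-0.7, -0.31, 0.27, 0.0, -0.09, -0.13]
N 25 [-0.88, -0.35, 0.31, 0.0, 0.03, 0.04]
```

Emit:
jog_arm(increments=[[[-0.88,-0.35,0.31,0,0.03,0.04,-1],[-0.88,-0.35,0.31,0,0.03,0.04,-1],[-0.88,-0.35,0.31,0,0.03,0.04,-1],[-0.88,-0.35,0.31,0,0.03,0.04,-1],[-0.88,-0.35,0.31,0,0.03,0.04,-1]]])

```text
time: 12.48
tool_pos: [0.6184, 0.2506, 0.3923]
tcp_rot: [-1.546, -2.227, 0.698]
wrist_force: [0.5, -0.7, -3.2]
width: 0.125
grip_force: 94.2
```

Emit:
jog_arm(increments=[[[-0.88,-0.35,0.31,0,0.03,0.04,-1],[-0.88,-0.35,0.31,0,0.03,0.04,-1],[-0.88,-0.35,0.31,0,0.03,0.04,-1],[-0.88,-0.35,0.31,0,0.03,0.04,-1],[-0.88,-0.35,0.31,0,0.03,0.04,-1]]])

```text
time: 12.9
tool_pos: [0.5972, 0.1022, 0.3855]
tcp_rot: [-1.573, -2.204, 0.689]
wrist_force: [-0.0, -0.8, -3.4]
width: 0.127
grip_force: 94.1
```

```bash
python3 - <<'E'
from h import *
p,R,s=cur();print(p,s['time'])
rel=tool_in_caddy(-1)
tp,tR=tool(*caddy(DOCK[0]+[0,0,.20],.251),rel);plan(p,R,tp,tR)
E
```

```text
[0.59721304 0.10224017 0.38552195] 12.9
N 15 [-0.87, -0.35, 0.31, 0.0, 0.03, 0.04]
```

Emit:
jog_arm(increments=[[[-0.87,-0.35,0.31,0,0.03,0.04,-1],[-0.87,-0.35,0.31,0,0.03,0.04,-1],[-0.87,-0.35,0.31,0,0.03,0.04,-1],[-0.87,-0.35,0.31,0,0.03,0.04,-1],[-0.87,-0.35,0.31,0,0.03,0.04,-1]]])

```text
time: 13.32
tool_pos: [0.5721, -0.0438, 0.3776]
tcp_rot: [-1.599, -2.179, 0.681]
wrist_force: [0.5, -0.5, -3.5]
width: 0.123
grip_force: 94.1
```

Emit:
jog_arm(increments=[[[-0.87,-0.35,0.31,0,0.03,0.04,-1],[-0.87,-0.35,0.31,0,0.03,0.04,-1],[-0.87,-0.35,0.31,0,0.03,0.04,-1],[-0.87,-0.35,0.31,0,0.03,0.04,-1],[-0.87,-0.35,0.31,0,0.03,0.04,-1]]])

```text
time: 13.73
tool_pos: [0.5431, -0.1892, 0.3695]
tcp_rot: [-1.624, -2.154, 0.674]
wrist_force: [1.1, -0.0, -2.3]
width: 0.128
grip_force: 94.1
```

Emit:
jog_arm(increments=[[[-0.87,-0.35,0.31,0,0.03,0.04,-1],[-0.87,-0.35,0.31,0,0.03,0.04,-1],[-0.87,-0.35,0.31,0,0.03,0.04,-1],[-0.87,-0.35,0.31,0,0.03,0.04,-1],[-0.6,-0.25,0.2,0,0.03,0.04,-1]]])

```text
time: 14.15
tool_pos: [0.5119, -0.3258, 0.3621]
tcp_rot: [-1.65, -2.127, 0.667]
wrist_force: [0.4, 0.5, -3.2]
width: 0.13
grip_force: 94.2
```

```bash
python3 - <<'E'
from h import *
p,R,s=cur();rel=tool_in_caddy(-1);cR=R@rel[1].T;cp=p-cR@rel[0]
print('caddy',cp.round(4),Ro.from_matrix(cR).as_euler('zyx').round(3),s['q'].round(2))
tp,tR=tool(*caddy(DOCK[0]+[0,0,.07],.251),rel);plan(p,R,tp,tR)
a,D=cam('top','t5');b,E=cam('scene','s5')
l=cv2.resize(a[195:340,80:230],(400,387));r=cv2.resize(b[200:440,100:340],(400,400))
e=np.zeros((400,800,3),np.uint8);e[:387,:400]=l;e[:,400:]=r;cv2.imwrite('pics/crop7.png',e)
E
```

```text
caddy [ 0.4612 -0.339   0.1997] [ 0.252 -0.003  0.   ] [-0.44  0.35  1.48 -0.38  1.79 -0.69]
N 5 [-0.05, 0.47, 0.73, 0.01, 0.0, 0.0]
```

View pics/crop7.png

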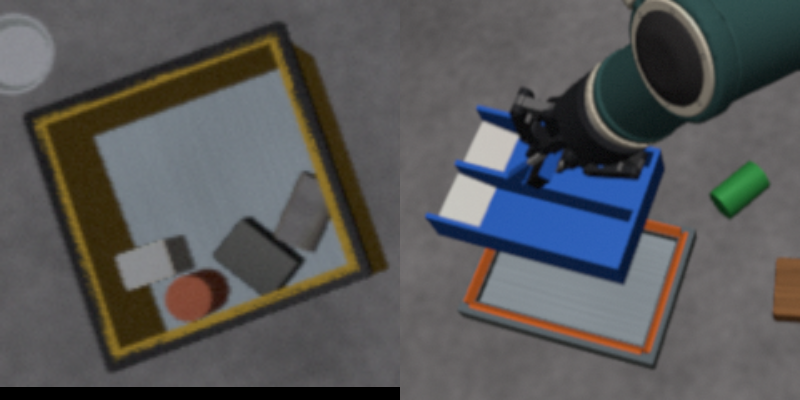

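All four samples now lie in the hopper: pale at (150,262), red at (195,295), dark at (258,255) and grey at (303,210) in the left crop. The caddy is empty above the dock. Next I'll refine the dock pose and the caddy's pose in hand.

```bash
cat >> h.py <<'E'
def proj(n,X):
    p=viewer.camera_params(n);c=np.array(p['R'])@X+p['t'];a=c[:2]/c[2];a=a*(1+p['k1']*(a@a));return np.array([a[0]*p['fx']+p['cx'],a[1]*p['fy']+p['cy']])
E
python3 - <<'E'
from h import *
for n in('top','scene'):
    im=cv2.imread(f'pics/{n}0.png');h=cv2.cvtColor(im,cv2.COLOR_BGR2HSV)
    m=cv2.inRange(h,(3,150,90),(18,255,255)); 
    m[:, :]=np.where(m>0,255,0)
    cs,hi=cv2.findContours(m,cv2.RETR_CCOMP,cv2.CHAIN_APPROX_NONE)
    k=max(range(len(cs)),key=lambda i:cv2.contourArea(cs[i]) if hi[0][i][3]<0 else 0)
    inn=[i for i in range(len(cs)) if hi[0][i][3]==k];inn=max(inn,key=lambda i:cv2.contourArea(cs[i]))if inn else None
    for lab,i,z in(('outer',k,.035),('inner',inn,.027)):
        if i is None: continue
        W=np.array([atz(n,*q,z)[:2] for q in cs[i][:,0].astype(float)])
        r=cv2.minAreaRect((W*1000).astype(np.float32));print(n,lab,np.round(r[0],1),np.round(r[1],1),round(r[2],1),np.radians(r[2]).round(3))
    
p,R,s=cur();rel=tool_in_caddy(-1);cR=R@rel[1].T;cp=p-cR@rel[0]
obs={( -1,1):(146.8,264.2),(-1,-1):(116.8,330.2),(1,-1):(233.2,357.2),(1,1):(257.2,291.2)}
T=[];z=cp[2]+.045
for (a,b),o in obs.items():
    X=cp+cR@[.1*a,.065*b,.045];W=atz('scene',*o,X[2]);print(a,b,proj('scene',X).round(1),o,(1000*cR.T@(W-X)).round(1))
E
```

```text
top outer [ 459.7 -347.4] [225.3 155.6] 14.5 0.254
top inner [ 459.9 -347.4] [213.  143.6] 14.6 0.256
scene outer [ 459.9 -348.9] [226.  156.1] 14.6 0.254
scene inner [ 459.6 -348.8] [212.3 142.3] 14.6 0.254
-1 1 [146.9 262.9] (146.8, 264.2) [ 0.8 -2.4 -0. ]
-1 -1 [115.1 330.2] (116.8, 330.2) [ 2.7  0.8 -0. ]
1 -1 [231.2 361.5] (233.2, 357.2) [0.7 7.5 0. ]
1 1 [257.  289.4] (257.2, 291.2) [ 1.4 -3.  -0. ]
```

```bash
python3 - <<'E'
from h import *
from scipy.optimize import least_squares
im=cv2.imread('pics/s5.png');h=cv2.cvtColor(im,cv2.COLOR_BGR2HSV)
m=cv2.inRange(h,(105,120,40),(125,255,255));m[:200]=0;m[440:]=0;m[:,:100]=0;m[:,340:]=0
cs,_=cv2.findContours(m,cv2.RETR_EXTERNAL,cv2.CHAIN_APPROX_NONE);c=max(cs,key=cv2.contourArea)[:,0].astype(float)
p,R,s=cur();rel=tool_in_caddy(-1);cR=R@rel[1].T;cp=p-cR@rel[0]
def hull(d):
    r=Ro.from_euler('z',d[2]/100).as_matrix();V=[proj('scene',cp+cR@(np.array([d[0]/1000,d[1]/1000,0])+r@[.1*a,.065*b,z])) for a in(-1,1) for b in(-1,1) for z in((0,.045))]
    return cv2.convexHull(np.array(V,np.float32))
def dist(d): H=hull(d);return np.array([cv2.pointPolygonTest(H,(float(x),float(y)),True) for x,y in c])
d0=np.zeros(3)
for tol in(6,3,2.5):
    k=np.abs(dist(d0))<tol
    r=least_squares(lambda d:(dist(d)[k]-.2),d0,loss='soft_l1',f_scale=.5,diff_step=1e-2,x_scale=1) if 0 else least_squares(lambda d:dist(d)[k]-.0,d0,loss='soft_l1',f_scale=.5,diff_step=.05)
    # fallback robust grid
    from scipy.optimize import minimize
    r=minimize(lambda d:np.minimum(np.abs(dist(d)[k]),2).mean(),d0,method='Nelder-Mead',options=dict(initial_simplex=[d0,d0+[2,0,0],d0+[0,2,0],d0+[0,0,2]]))
    d0=r.x;print(k.sum(),len(c),d0.round(2),r.fun)
E
```

```text
231 493 [-4.61  2.9  -0.17] 0.51888953015426Traceback (most recent call last):
  File "<stdin>", line 17, in <module>
    res = _minimize_neldermead(fun, x0, args, callback, bounds=bounds,
                               **options)
    fxr = func(xr)
    fx = function(np.copy(x), *(wrapper_args + args))
  File "<stdin>", line 17, in <lambda>
  File "<stdin>", line 10, in dist
  File "<stdin>", line 8, in hull
  File "h.py", line 43, in proj
    p=viewer.camera_params(n);c=np.array(p['R'])@X+p['t'];a=c[:2]/c[2];a=a*(1+p['k1']*(a@a));return np.array([a[0]*p['fx']+p['cx'],a[1]*p['fy']+p['cy']])
ValueError: time passes only in moves, steps and waits
```

The contour fit isn't reliable, so I'll lower to just above the dock and compare the edges directly.

```bash
sed -i 's/DOCK=(np.array(\[.458,-.348,0\]),.251)/DOCK=(np.array([.4598,-.3481,0]),.2545)/' h.py; python3 - <<'E'
from h import *
p,R,s=cur();rel=tool_in_caddy(-1)
tp,tR=tool(*caddy(DOCK[0]+[0,0,.055],DOCK[1]),rel);plan(p,R,tp,tR,10)
E
```

```text
N 10 [-0.03, 0.27, 0.4, 0.0, -0.0, -0.0]
```

Emit:
jog_arm(increments=[[[-0.03,0.27,0.4,0,0,0,-1],[-0.03,0.27,0.4,0,0,0,-1],[-0.03,0.27,0.4,0,0,0,-1],[-0.03,0.27,0.4,0,0,0,-1],[-0.03,0.27,0.4,0,0,0,-1]]])

```text
time: 14.67
tool_pos: [0.5112, -0.3262, 0.2863]
tcp_rot: [-1.642, -2.125, 0.668]
wrist_force: [-1.0, 0.4, -3.2]
width: 0.127
grip_force: 94.2
```

Emit:
jog_arm(increments=[[[-0.03,0.27,0.4,0,0,0,-1],[-0.03,0.27,0.4,0,0,0,-1],[-0.03,0.27,0.4,0,0,0,-1],[-0.03,0.27,0.4,0,0,0,-1],[-0.03,0.27,0.4,0,0,0,-1]]])

```text
time: 15.08
tool_pos: [0.5109, -0.3317, 0.215]
tcp_rot: [-1.645, -2.124, 0.668]
wrist_force: [-0.1, 0.6, -3.0]
width: 0.128
grip_force: 94.2
```

```bash
python3 - <<'E'
from h import *
a,D=cam('top','t6');b,E=cam('scene','s6')
p,R,s=cur();rel=tool_in_caddy(-1);cR=R@rel[1].T;cp=p-cR@rel[0]
print('caddy',cp.round(4),Ro.from_matrix(cR).as_euler('zyx').round(3))
dR=Ro.from_euler('z',DOCK[1]).as_matrix()
for n,im,(x0,y0,w,h),(fx) in (('top',a,(380,205,110,140),3.6),('scene',b,(120,285,165,140),2.9)):
    v=cv2.resize(im[y0:y0+h,x0:x0+w],None,fx=fx,fy=fx,interpolation=cv2.INTER_CUBIC)
    for z in(.0,.045):
        for X in[cp+cR@[.1*i,.065*j,z] for i in(-1,1) for j in(-1,1)]:
            q=(proj(n,X)+.5-[x0,y0])*fx;cv2.circle(v,tuple(int(t) for t in q),2,(0,255,255),-1)
    for X in[DOCK[0]+dR@[.113*i,.078*j,.035] for i in(-1,1) for j in(-1,1)]:
        q=(proj(n,X)+.5-[x0,y0])*fx;cv2.circle(v,tuple(int(t) for t in q),2,(255,0,255),-1)
    cv2.imwrite(f'pics/c8{n}.png',v)
x=cv2.imread('pics/c8top.png');y=cv2.imread('pics/c8scene.png')
o=np.zeros((504,800,3),np.uint8);o[:504,:x.shape[1]]=x[:504];k=min(800-x.shape[1],y.shape[1]);o[:y.shape[0],800-k:]=y[:,:k];cv2.imwrite('pics/crop8.png',o)
E
```

```text
caddy [ 0.4573 -0.3433  0.0509] [0.252 0.006 0.006]
```

View pics/crop8.png

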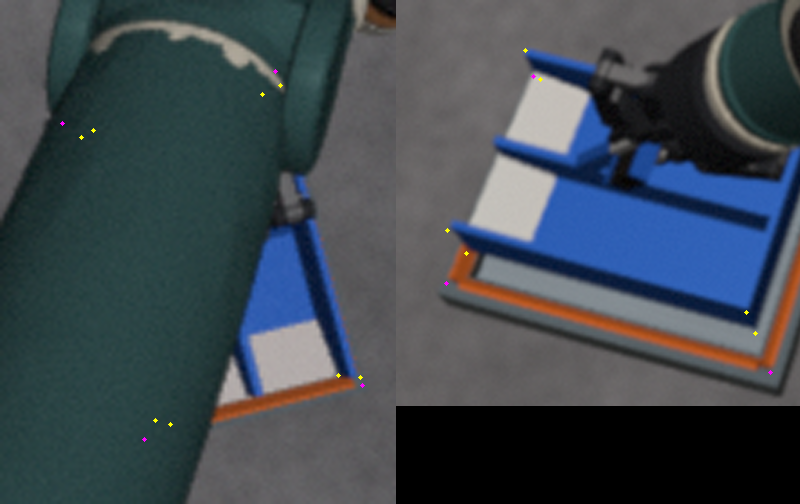

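The crop shows the caddy right above the recess, with the lip corner at (455,224) near the predicted (448,230). That leaves an offset of a few mm. I'll quantify it with depth points on the caddy's outer -y and +x faces and on the dock's.

```bash
cat > off.py <<'E'
from h import *
import sys
def cloud(n,im,D):
    p=viewer.camera_params(n);v,u=np.nonzero(D>0)
    x=np.c_[u,v].astype(np.float32)[:,None];K=np.array([[p['fx'],0,p['cx']],[0,p['fy'],p['cy']],[0,0,1]])
    s=cv2.undistortPoints(x,K,np.array([p['k1'],0,0,0,0]))[:,0]
    c=np.c_[s,np.ones(len(s))]*D[v,u][:,None];return (c-p['t'])@np.array(p['R']),cv2.cvtColor(im,cv2.COLOR_BGR2HSV)[v,u]
b,E=cam('scene','s'+sys.argv[1])
p,R,s=cur();rel=tool_in_caddy(-1);cR=R@rel[1].T;cp=p-cR@rel[0]
print('caddy FK',cp.round(4),Ro.from_matrix(cR).as_euler('zyx').round(4),s['wrist_force'].round(1))
X,H=cloud('scene',b,E)
blue=(H[:,0]>105)&(H[:,0]<125)&(H[:,1]>120)
C=(X-cp)@cR*1000
def st(nm,k,ax,ref,reg=None):
    q=C2[k]; 
    if len(q)<8: print(nm,'few',len(q));return
    print(nm,len(q),'offset',np.round(np.median(q[:,ax])-ref,2),'slope',None if reg is None else np.polyfit(q[:,reg],q[:,ax],1)[0].round(4))
C2=C
z0,z1=(20,40)
st('-y face',blue&(abs(C[:,1]+65)<9)&(C[:,2]>z0)&(C[:,2]<z1)&(abs(C[:,0])<85),1,-65,0)
st('+x face',blue&(abs(C[:,0]-100)<9)&(C[:,2]>z0)&(C[:,2]<z1)&(abs(C[:,1])<52),0,100,1)
st('floor',blue&(C[:,2]<15)&(C[:,2]>-5)&(C[:,1]<-10)&(C[:,1]>-55)&(C[:,0]>-50)&(C[:,0]<85),2,5,0)
for z0,z1 in((-.0,.026),):
    dR=Ro.from_euler('z',DOCK[1]).as_matrix();C2=(X-DOCK[0])@dR*1000
    g=H[:,1]<90
    st('dock -y',g&(abs(C2[:,1]+84)<7)&(C2[:,2]>6)&(C2[:,2]<21)&(abs(C2[:,0])<105),1,-84,0)
    st('dock +x',g&(abs(C2[:,0]-119)<7)&(C2[:,2]>6)&(C2[:,2]<21)&(abs(C2[:,1])<70),0,119,1)
E
python3 off.py 7
```

```text
caddy FK [ 0.458  -0.3438  0.0526] [0.2516 0.0047 0.0043] [-0.4 -0.2 -2.5]
-y face 266 offset 3.65 slope 0.0026
+x face 138 offset -1.7 slope -0.0089
floor 1270 offset -2.2 slope -0.0013
dock -y 194 offset -0.22 slope 0.0035
dock +x 95 offset -1.01 slope -0.0047
```

```bash
cat >> h.py <<'E'
def down(z,off=(0,.0036,0),N=5):
    p,R,s=cur();rel=tool_in_caddy(-1);c=caddy(DOCK[0]+[0,0,z],DOCK[1]);c=(c[0]-c[1]@np.array(off),c[1])
    plan(p,R,*tool(*c,rel),N)
E
python3 -c "
from h import *
down(.050)"
```

```text
N 5 [-0.05, 0.01, 0.01, -0.01, -0.01, 0.0]
```

Emit:
jog_arm(increments=[[[-0.06,0.01,0.01,-0.01,-0.01,0,-1],[-0.06,0.01,0.01,-0.01,-0.01,0,-1],[-0.05,0.01,0.01,-0.01,-0.01,0,-1],[-0.05,0.01,0.01,-0.01,-0.01,0,-1],[0,0,0,0,0,0,-1]]])

```text
time: 15.65
tool_pos: [0.5132, -0.3384, 0.2155]
tcp_rot: [-1.649, -2.131, 0.668]
wrist_force: [0.3, 0.5, -3.3]
width: 0.126
grip_force: 94.1
```

```bash
python3 off.py 8; python3 -c "
from h import *
down(.038)"
```

```text
caddy FK [ 0.4625 -0.3515  0.0529] [ 0.254  -0.0045 -0.    ] [ 0.9 -0.3 -3. ]
-y face 260 offset 2.62 slope -0.0071
+x face 136 offset -1.13 slope -0.0163
floor 1334 offset -0.18 slope 0.002
dock -y 193 offset -0.2 slope 0.003
dock +x 107 offset -0.97 slope -0.0037
N 5 [0.0, 0.05, 0.09, 0.01, 0.0, -0.0]
```

```bash
python3 -c "
from h import *
down(.026,(0,.0032,0),10)"
```

```text
N 10 [0.0, 0.05, 0.08, 0.0, 0.0, -0.0]
```

Emit:
jog_arm(increments=[[[0,0.05,0.08,0,0,0,-1],[0,0.05,0.08,0,0,0,-1],[0,0.05,0.08,0,0,0,-1],[0,0.05,0.08,0,0,0,-1],[0,0.05,0.08,0,0,0,-1]]])

```text
time: 16.12
tool_pos: [0.512, -0.338, 0.2001]
tcp_rot: [-1.647, -2.129, 0.668]
wrist_force: [0.6, -0.0, -3.2]
width: 0.128
grip_force: 94.1
```

Emit:
jog_arm(increments=[[[0,0.05,0.08,0,0,0,-1],[0,0.05,0.08,0,0,0,-1],[0,0.05,0.08,0,0,0,-1],[0,0.05,0.08,0,0,0,-1],[0,0.05,0.08,0,0,0,-1]]])

```text
time: 16.53
tool_pos: [0.5115, -0.3383, 0.1862]
tcp_rot: [-1.647, -2.13, 0.668]
wrist_force: [-0.2, 0.7, -2.7]
width: 0.125
grip_force: 94.1
```

```bash
python3 off.py 9; python3 -c "
from h import *
down(.020,(0,.0032,0))"
```

```text
caddy FK [ 0.4605 -0.3513  0.0232] [ 0.2543 -0.0029  0.001 ] [ 0.1  0.2 -4.2]
-y face 225 offset 2.7 slope -0.0091
+x face 114 offset -0.84 slope -0.01
floor 1299 offset 0.08 slope 0.0021
dock -y 200 offset -0.27 slope 0.0052
dock +x 101 offset -1.05 slope -0.0079
N 5 [0.0, 0.02, 0.02, 0.01, -0.0, -0.0]
```

It's in the recess with no contact force. Next I'll press down gently.

Emit:
jog_arm(increments=[[[0,0.02,0.03,0,0,0,-1],[0,0.02,0.03,0,0,0,-1],[0,0.02,0.03,0,0,0,-1],[0,0.02,0.03,0,0,0,-1],[0,0.02,0.03,0,0,0,-1]]])

```text
time: 17.0
tool_pos: [0.5118, -0.3383, 0.182]
tcp_rot: [-1.648, -2.13, 0.668]
wrist_force: [2.5, 2.4, 3.5]
width: 0.13
grip_force: 95.2
```

Emit:
jog_arm(increments=[[[0,0.02,0.03,0,0,0,-1],[0,0.02,0.03,0,0,0,-1],[0,0.02,0.03,0,0,0,-1],[0,0.02,0.03,0,0,0,-1],[0,0.02,0.03,0,0,0,-1]]])

```text
time: 17.42
tool_pos: [0.5118, -0.3383, 0.1777]
tcp_rot: [-1.648, -2.13, 0.669]
wrist_force: [0.2, 3.6, 4.9]
width: 0.123
grip_force: 95.4
```

```bash
python3 off.py 10
```

```text
caddy FK [ 0.4612 -0.3517  0.015 ] [ 0.2542 -0.004  -0.0006] [1.9 2.  5.5]
-y face 225 offset 2.91 slope -0.0094
+x face 105 offset -1.47 slope -0.009
floor 1281 offset -0.06 slope -0.0012
dock -y 192 offset -0.2 slope 0.0044
dock +x 101 offset -0.94 slope -0.0049
```

The plate is moving (about 5 N up plus 3 N of weight). I'll keep pressing to the stop.

Emit:
jog_arm(increments=[[[0,0.02,0.03,0,0,0,-1],[0,0.02,0.03,0,0,0,-1],[0,0.02,0.03,0,0,0,-1],[0,0.02,0.03,0,0,0,-1],[0,0.02,0.03,0,0,0,-1]]])

```text
time: 17.88
tool_pos: [0.5118, -0.3383, 0.1725]
tcp_rot: [-1.648, -2.13, 0.669]
wrist_force: [2.0, 4.9, 10.6]
width: 0.127
grip_force: 96.3
```

Emit:
jog_arm(increments=[[[0,0.01,0.02,0,0,0,-1],[0,0.01,0.02,0,0,0,-1],[0,0.01,0.02,0,0,0,-1],[0,0.01,0.02,0,0,0,-1],[0,0.01,0.02,0,0,0,-1]]])

```text
time: 18.3
tool_pos: [0.5119, -0.3383, 0.1725]
tcp_rot: [-1.65, -2.129, 0.67]
wrist_force: [0.8, 7.6, 22.5]
width: 0.125
grip_force: 97.5
```

```bash
python3 off.py 11
```

```text
caddy FK [ 0.4612 -0.3519  0.0101] [ 0.2534 -0.0039 -0.0019] [ 1.3  7.9 18.9]
-y face 224 offset 3.2 slope -0.0094
+x face 112 offset -1.49 slope -0.0153
floor 1276 offset -0.34 slope -0.0001
dock -y 203 offset -0.17 slope 0.0045
dock +x 99 offset -1.0 slope -0.0041
```

Hard stop reached: z is 10.1 mm and the force has risen to 20 N. One more small push, then I'll ease off and let go.

Emit:
jog_arm(increments=[[[0,0.01,0.02,0,0,0,-1],[0,0.01,0.02,0,0,0,-1],[0,0,0,0,0,0,-1],[0,0,0,0,0,0,-1],[0,0,0,0,0,0,-1]]])

```text
time: 18.77
tool_pos: [0.5119, -0.3383, 0.1725]
tcp_rot: [-1.65, -2.129, 0.671]
wrist_force: [1.1, 8.3, 23.5]
width: 0.132
grip_force: 98.0
```

Emit:
jog_arm(increments=[[[0,-0.02,-0.03,0,0,0,-1],[0,-0.02,-0.03,0,0,0,-1],[0,-0.02,-0.03,0,0,0,-1],[0,0,0,0,0,0,-1],[0,0,0,0,0,0,-1]]])

```text
time: 19.18
tool_pos: [0.5118, -0.3383, 0.1726]
tcp_rot: [-1.649, -2.13, 0.669]
wrist_force: [2.3, 4.9, 11.6]
width: 0.13
grip_force: 96.2
```

```bash
python3 off.py 12
```

```text
caddy FK [ 0.4613 -0.3518  0.0101] [ 0.2539 -0.005  -0.0012] [ 3.   4.7 11.6]
-y face 218 offset 3.25 slope -0.0096
+x face 119 offset -1.59 slope -0.0115
floor 1274 offset -0.35 slope 0.0008
dock -y 201 offset -0.14 slope 0.0034
dock +x 99 offset -0.9 slope -0.0089
```

Emit:
jog_arm(increments=[[[0,-0.02,-0.03,0,0,0,-1],[0,-0.02,-0.03,0,0,0,-1],[0,-0.01,-0.02,0,0,0,-1],[0,0,0,0,0,0,-1],[0,0,0,0,0,0,-1]]])

```text
time: 19.65
tool_pos: [0.5114, -0.3386, 0.1726]
tcp_rot: [-1.648, -2.131, 0.668]
wrist_force: [3.5, 3.4, 6.4]
width: 0.13
grip_force: 95.6
```

Emit:
jog_arm(increments=[[[0,0,0,0,0,0,-0.5],[0,0,0,0,0,0,-0.3],[0,0,0,0,0,0,0],[0,0,0,0,0,0,0],[0,0,0,0,0,0,0]]])

```text
time: 20.07
tool_pos: [0.5104, -0.3386, 0.1712]
tcp_rot: [-1.647, -2.129, 0.668]
wrist_force: [0.3, -0.0, 0.0]
width: 0.503
grip_force: 0.0
```

Emit:
jog_arm(increments=[[[0,0,-0.3,0,0,0,0],[0,0,-0.6,0,0,0,0],[0,0,-0.7,0,0,0,0],[0,0,-0.7,0,0,0,0],[0,0,-0.7,0,0,0,0]]])

```text
time: 20.48
tool_pos: [0.5612, -0.3254, 0.2469]
tcp_rot: [-1.647, -2.13, 0.668]
wrist_force: [0.5, -0.8, 0.8]
width: 0.5
grip_force: 0.0
```

Emit:
jog_arm(increments=[[[0,0,-0.8,0,0,0,0],[0,0,-0.8,0,0,0,0],[0,0,-0.8,0,0,0,0],[0,0,0,0,0,0,0],[0,0,0,0,0,0,0]]])

```text
time: 20.9
tool_pos: [0.6014, -0.3151, 0.3065]
tcp_rot: [-1.65, -2.133, 0.667]
wrist_force: [0.4, -0.4, -0.0]
width: 0.5
grip_force: 0.0
```

```bash
cat > chk.py <<'E'
import sys;sys.argv=['',  '13']
exec(open('off.py').read().split("p,R,s=cur()")[0])
p,R,s=cur();print(s['time'],s['wrist_force'].round(1),s['width'])
X,H=cloud('scene',b,E);blue=(H[:,0]>105)&(H[:,0]<125)&(H[:,1]>120)
dR=Ro.from_euler('z',DOCK[1]).as_matrix();C=(X-DOCK[0])@dR*1000
for nm,k,ax,ref in(('-y',blue&(abs(C[:,1]+65)<9)&(C[:,2]>38)&(C[:,2]<52)&(abs(C[:,0])<85),1,-65),('+x',blue&(abs(C[:,0]-100)<9)&(C[:,2]>38)&(C[:,2]<52)&(abs(C[:,1])<52),0,100)):
    print(nm,k.sum(),np.median(C[k][:,ax])-ref,np.polyfit(C[k][:,1-ax],C[k][:,ax],1)[0])
k=blue&(C[:,2]<25)&(C[:,2]>5)&(abs(C[:,1]+32)<20)&(C[:,0]>-45)&(C[:,0]<80)
A=np.c_[C[k][:,:2],np.ones(k.sum())];print('floor z at centre, slopes',np.linalg.lstsq(A,C[k][:,2],rcond=None)[0].round(4),'(expect 15)')
E
python3 chk.py
```

```text
20.95 [-0.5 -0.2 -0.7] 0.502291535433107
-y 175 -1.00404372431899 -0.005934956115798993
+x 91 -1.535824479165825 -0.007203590470814686
floor z at centre, slopes [2.10000e-03 1.08000e-02 1.50998e+01] (expect 15)
```

The caddy floor is at 15.1 mm (15.0 when home), level and centred within about 1 mm. The gripper is clear, so I'm handing in.

```bash
python3 -c "
from workcell import bot
print(bot.finish_job())"
```

```text
the job is handed in; nothing more can be done
None
```

The job is handed in (verdict not shown): all four samples were seen in the hopper, and the empty caddy is level in the dock, within about 2 mm of centre, with the plate on its stop and the gripper clear.

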